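# Seat a wood sample and snap the lamp arm over it

## Robot

A 7-joint arm with a two-finger parallel gripper is mounted at the origin on the work surface. World frame = base frame: x ahead of the robot, y to its left, z up, the work surface at z = 0. Lengths are in m, angles in degrees, forces in N, time in s.
With the tool pointing down it reaches from about 0.35 to 0.775 m from the base axis. Payload 3.1 kg.
Tool frame: the origin (TCP) lies on the centre line of the jaws, within the pads' length; the fingertips stand 17 mm ahead of it and the grasp point (between the pads) lies 2 mm behind it (robot.tip_reach is the distance from the TCP to the fingertips, in m); z points along the fingers, y is the line along which they close (so a half turn about z gives the same grasp; the last joint's range is limited). The gripper opens to 85 mm and grips with 20 to 120 N. Pads are 22 mm wide; open, the fingers measure 114 mm over their backs; the gripper's body (76 mm by 85 mm) begins 54 mm behind the grasp point. The pads swing forward as they close: fully open they stand 13 mm farther back than shut.
Start: joints at [-68.451, 17.813, 0.802, 86.603, -0.252, 75.585, -1.558], TCP at [0.223, 0.503, 0.248] pointing down, gripper open.
Joint ranges: [-154.91, 154.91], [-16.99, 109.72], [-72.82, 74.43], [7.12, 147.25], [-82.49, 262.49], [11.32, 116.49], [-174.64, 174.64]. Speed limits (degrees/s): [159.86, 159.86, 180, 180, 180, 180, 180].

## Interface

Orientations are given as [roll, pitch, yaw] about the fixed x, y, z axes, in that order (R = Rz(yaw) Ry(pitch) Rx(roll)).
In Python, from station import robot, fingers, vision, workorder, recognise gives the robot as it stands. Calls block until the motion is done:
- robot.move_to(position, orientation): joint-space move of the TCP to a pose.
- robot.line_to(position, orientation=None, velocity=0.15, f_stop=None): straight line of the TCP; orientation=None keeps the orientation; velocity is the mean speed in m/s. With f_stop (N) it stops when the force on the tool has changed by that much, and returns True; else False.
- robot.move_j(angles): joint-space move.
- fingers.gripper_to(opening, force=None): opening from 0.0 (shut) to 1.0 (fully open); force is the grip in N (None keeps the last); returns when the fingers have stopped.
- robot.pause(seconds).
- robot.inverse_kinematics(position, orientation): joint angles nearest the present ones, or None.
- vision.grab_frame(name): name is "scene" or "top" or "wrist"; returns the picture (400x640x3 uint8, red, green, blue); there is no depth.
- vision.calibration(name): a dict with "mtx" (3x3 intrinsics, pixels), "extrinsics" (4x4, takes a point from world to camera coordinates); the wrist camera has in their place "T_tool_cam" (4x4, takes a point from camera to tool coordinates, whose origin is the TCP and whose axes are the flange's). Camera axes: x right, y up, looking along -z (the intrinsics and any distortion apply to the point x, -y, -z); pixel columns grow to the right and rows downward; lengths in m; the calibration is good to about 2 mm. A picture is of the moment at which its call begins: read the wrist's pose just before it. calibration takes no time and is no camera call.
A pose or a line that the arm cannot do raises robot.PlanningError and nothing moves.
- workorder.close_job(): hands the job in; it is judged then, once.
Trained networks look in the newest picture that a camera, given by its name, has taken for a name from the list of things; names that differ only in an ending like _2 or _b are one class to them, and where a whole thing is asked for, a point or a joint stands for the part that bears it (a point fixed in the world has none). Each returns a list of dicts, best first, with "p" (0 to 1); they miss things now and then, are a little off and sometimes report something else, mostly with a low value. They report only what shows in the picture. A call takes as long as a camera call. They do not tell look-alikes from the thing itself.
- recognise(label, camera): "rect" ([centre column, centre row, width, height] in pixels, round what is visible of it).
Readings, each from a call of its own:
- robot.current_time_s(): time.
- robot.current_joint_positions(): joint angles.
- robot.current_dq(): joint speeds.
- robot.current_joint_torque(): joint torques, N m.
- robot.current_tool_pos(): TCP position.
- robot.current_eef_rot(): TCP orientation.
- robot.current_contact_force(): force on the tool from outside, world axes, zero at the start.
- robot.current_torque(): the same for the moment, N m.
- robot.current_finger_gap(): opening from 0.0 (shut) to 1.0 (fully open).
- robot.current_gripper_force(): force on a finger pad.
Only numpy, scipy, OpenCV 4.12 (cv2) and the standard library are available. Lean on these libraries where they do the work, as an engineer would, in place of code of your own. Each camera call takes 0.05 s, during which the arm holds its last target. There are 200 camera calls.

## Task

Set up the next sample: put the wood sample on its carrier plate fully down into the pocket of the stage and let go, then push the sprung lamp arm over from its parked side until it snaps across to its other stop. Before you leave it, press it lightly against that stop (about 10 N) to be sure it is home; never load the arm with more than about 20 N. Leave the arm over there, let go of everything, and leave the phone, mouse and jar where they are.

Things in the scene. Friction and masses are not known exactly. Their poses are not given: they have to be found in the camera images.
- stage: Fixed sample stage on the desk: silver foot and black top plate 180 (x) by 220 (y) mm, its top face 50 mm above the desk. Origin on the desk under its centre, z up. The lamp hinge stands near its +y edge; the specimen pocket lies on the other side.
- pocket (a point): Centre of the floor of the rectangular pocket in the stage's top plate, 43 mm above the desk; it is 54 mm along the stage's x by 68 mm along its y and 7 mm deep, its mouth chamfered 2 mm: the carrier has 2 mm play all round. Axes as the stage's. The far-swung lamp arm hinders loading it.
- specimen_mid (a point): Centre, half-way up, of the loose sample: dark wood block 26 (its x) by 46 (y) by 38 mm high on an aluminium carrier plate 50 (x) by 64 (y) by 8 mm; 46 mm high in all, 80 to 170 g, upright on the desk at the start. The point is 23 mm above the plate's underside, z up. It fits the pocket either way round, long side along the stage's y; seated, the point is 66 mm above the desk.
- lamp_hinge (a point): Lamp arm's hinge centre (stage x 0, y +85, 68 mm up, axes the stage's) on the hinge line, along x; cheeks each side reach 82 mm up, 24 mm off in x. Its spring first resists with 5 to 8 N at the arm's end, weakening; past over-centre it throws the arm on 0.25 rad to the far stop. The last user set that stop 0.2 to 0.6 rad beyond upright; over-centre moves with it: both unseen, to be felt.
- lamp_end (a point): Free end of the lamp arm, 120 mm from the hinge, z along the arm: flat bar 24 mm wide, 8 thick, plain back; black lamp head (28 mm across, 34 long) on its inner face near the end. Parked it leans 0.55 rad towards the stage's +y. Push its back towards the stage's -y, following its arc: a level push drags on the rising end and jams. Left short of over-centre it springs back. The far stop is firm.
- phone: Bystander: black phone 75 by 155 by 8 mm lying flat. Origin at the centre of its underside.
- mouse: Bystander: black computer mouse 105 by 62 mm, 34 mm high. Origin at the centre of its underside.
- sample_jar: Bystander: clear plastic jar 48 mm across, 60 mm high. Origin at the centre of its underside.
Not all that is in view belongs to the job. Of the things like the part that bears specimen_mid, leave any that is pink or purple; of the rest the larger one is meant.

How it is judged (in metres and radians):
On the way, in this order (a step that is already met when the one before it is completed fails the run):
1. the sample sits fully down in the stage's pocket (horizontal distance between specimen_mid and pocket below 0.004 m and z of specimen_mid in the frame of stage below 0.069 m and angle between the z axis of specimen_mid and the z axis of stage, either way round below 0.06 rad), for 0.2 s.
2. the lamp arm, across at its far stop, is pressed against it with more than 4 N (all of step 1 and y of lamp_end in the frame of stage below 0.0623 m and contact force between the fingers and lamp_arm above 4 N), for 0.1 s.
At the end, for the whole second after the job is handed in: The sample is fully down in the pocket (within 4 mm of its centre and 3 mm of its seated height, level within 0.06 rad), and the lamp arm rests, let go, at its far stop (its end less than 62 mm from the stage's middle line, measured along the stage's y) (all of step 1 and y of lamp_end in the frame of stage below 0.0623 m and angular speed of lamp_arm below 0.1 rad/s); the robot touches nothing.
It fails at once if the lamp arm is loaded by the fingers or the robot with more than 25 N (contact force between any of the fingers, the arm and lamp_arm above 25 N).
It fails at once if the phone, the mouse or the jar is moved by more than 30 mm (distance of any of phone, mouse, sample_jar from where it was at the start of the episode above 0.03 m).
It also fails if it takes over 70 s, if anything falls off the work surface, if the arm or the gripper's body presses on something with over 40 N, if the wrist force passes 120 N, or if a joint passes its speed limit or range.

## Working session

There is one attempt and no reset: what is moved stays moved. The work goes in short steps, each a Python script; the robot and the scene stay as the last script left them, time stands still between calls to the robot, and variables do not carry over. Pictures are saved under pics/ and viewed, at most 10 in all, crops included, and the job is handed in when it is done.

```bash
mkdir -p pics; ls; python3 - <<'E'
from station import robot, fingers, vision, workorder, recognise
import cv2,numpy as np
for c in ("scene","top"):
    im=vision.grab_frame(c); cv2.imwrite(f"pics/{c}0.png",im[:,:,::-1])
    k=vision.calibration(c); print(c,{a:np.round(b,4).tolist() if hasattr(b,'__len__') else b for a,b in k.items()})
    for l in ("stage","specimen_mid","lamp_end","phone","mouse","sample_jar"):
        print(l,[(round(d['p'],2),np.round(d['rect']).tolist()) for d in recognise(l,c)])
print(vision.calibration("wrist"),robot.current_time_s())
E
```

```text
pics
scene {'mtx': [[481.6564, 0.0, 327.4396], [0.0, 481.6564, 194.6765], [0.0, 0.0, 1.0]], 'extrinsics': [[0.0561, 0.9983, -0.0144, -0.0177], [-0.8408, 0.055, 0.5385, 0.4282], [0.5384, -0.0181, 0.8425, -1.461], [0.0, 0.0, 0.0, 1.0]]}
stage []
specimen_mid [(0.93, [221.0, 170.0, 28.0, 26.0]), (0.82, [259.0, 165.0, 22.0, 17.0]), (0.79, [189.0, 203.0, 35.0, 26.0]), (0.76, [249.0, 192.0, 18.0, 18.0])]
lamp_end [(0.75, [391.0, 181.0, 44.0, 39.0])]
phone [(0.84, [201.0, 262.0, 68.0, 37.0])]
mouse [(0.73, [347.0, 205.0, 123.0, 78.0]), (0.7, [460.0, 276.0, 40.0, 46.0])]
sample_jar [(0.88, [339.0, 294.0, 26.0, 32.0])]
top {'mtx': [[425.3553, 0.0, 315.0596], [0.0, 425.3553, 204.6411], [0.0, 0.0, 1.0]], 'extrinsics': [[0.001, -0.9999, -0.0125, -0.0148], [0.9996, 0.0007, 0.0281, -0.5843], [-0.0281, -0.0125, 0.9995, -1.0316], [0.0, 0.0, 0.0, 1.0]]}
stage [(0.67, [289.0, 217.0, 127.0, 86.0])]
specimen_mid [(0.92, [420.0, 274.0, 30.0, 21.0]), (0.84, [394.0, 243.0, 23.0, 18.0]), (0.78, [381.0, 279.0, 24.0, 15.0]), (0.55, [452.0, 229.0, 29.0, 27.0])]
lamp_end [(0.85, [247.0, 209.0, 44.0, 12.0])]
phone [(0.56, [432.0, 170.0, 63.0, 36.0])]
mouse [(0.59, [197.0, 139.0, 39.0, 45.0])]
sample_jar [(0.9, [308.0, 126.0, 23.0, 20.0])]
{'mtx': array([[329.94722871,   0.        , 319.42361992],
       [  0.        , 329.94722871, 198.48110863],
       [  0.        ,   0.        ,   1.        ]]), 'T_tool_cam': array([[-3.49261090e-05,  9.46884837e-01,  3.21572859e-01,
         8.31722810e-02],
       [ 9.99999413e-01,  3.81186667e-04, -1.01381002e-03,
        -2.26274903e-05],
       [-1.08254062e-03,  3.21572635e-01, -9.46884295e-01,
        -1.25957569e-01],
       [ 0.00000000e+00,  0.00000000e+00,  0.00000000e+00,
         1.00000000e+00]])} 0.7
```

```bash
python3 - <<'E'
import cv2,numpy as np
a=cv2.imread("pics/top0.png")[90:310,160:480]
b=cv2.imread("pics/scene0.png")[130:350,160:500]
cv2.imwrite("pics/top_c.png",cv2.resize(a,None,fx=2.5,fy=2.5,interpolation=cv2.INTER_CUBIC))
cv2.imwrite("pics/scene_c.png",cv2.resize(b,None,fx=2.3,fy=2.3,interpolation=cv2.INTER_CUBIC))
E
```

```text
(no output)
```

View pics/top_c.png

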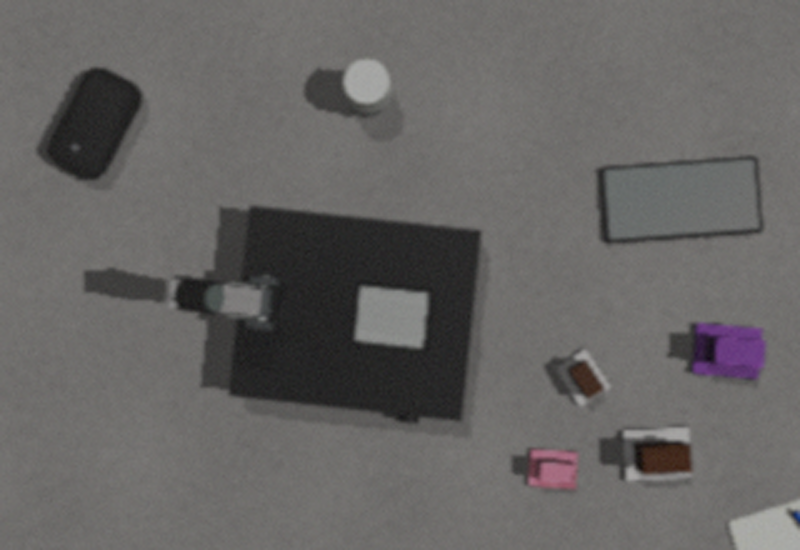

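View pics/scene_c.png

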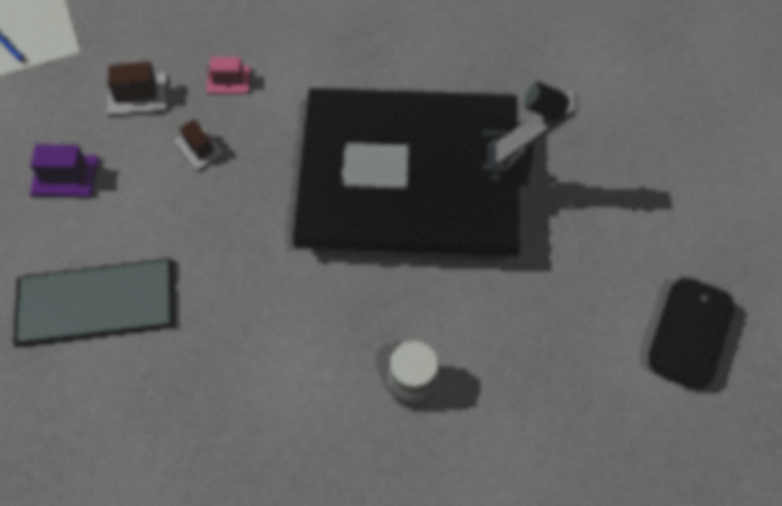

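Top-view candidates for the sample: wood (420,274), wood (394,243), purple (452,229), pink (381,279). The larger wood one, at (420,274), fits, since pink and purple are excluded. The stage is at (303,215) with the lamp leaning image-left (+y). I'll get rough positions, then wrist views of the sample and the stage.

```bash
cat > h.py <<'E'
from station import robot, fingers, vision, workorder, recognise
import cv2,numpy as np
from scipy.spatial.transform import Rotation as R
def cam(name):
    k=vision.calibration(name)
    if name!="wrist": return k["mtx"],np.linalg.inv(k["extrinsics"])
    T=np.eye(4); T[:3,:3]=R.from_euler("xyz",robot.current_eef_rot(),degrees=True).as_matrix(); T[:3,3]=robot.current_tool_pos()
    return k["mtx"],T@k["T_tool_cam"]
def ray2plane(uv,z,K,C):
    uv=np.atleast_2d(uv); d=np.c_[(uv[:,0]-K[0,2])/K[0,0],-(uv[:,1]-K[1,2])/K[1,1],-np.ones(len(uv))]@C[:3,:3].T
    return C[:3,3]+d*((z-C[2,3])/d[:,2])[:,None]
def proj(P,K,C):
    p=(np.atleast_2d(P)-C[:3,3])@C[:3,:3]; return np.c_[K[0,0]*p[:,0]/-p[:,2]+K[0,2],-K[1,1]*p[:,1]/-p[:,2]+K[1,2]]
E
python3 - <<'E'
from h import *
K,C=cam("top")
s=np.array([[250,207],[480,231],[462,418],[232,395]])/2.5+[160,90]
P=ray2plane(s,.05,K,C)[:,:2];print(P.round(3),P.mean(0),np.linalg.norm(np.diff(P,axis=0),axis=1))
w=np.array([[420,274]]);q=ray2plane(w,.02,K,C)[0];print(q)
for o in ([180,0,0],[180,0,90],[180,0,180],[180,0,-90]): print(o,robot.inverse_kinematics([q[0],q[1],.2],o),robot.inverse_kinematics([*P.mean(0),.26],o))
print(robot.current_eef_rot())
E
```

```text
[[ 0.658  0.115]
 [ 0.635 -0.102]
 [ 0.46  -0.084]
 [ 0.481  0.131]] [0.55883731 0.0149655 ] [0.21755495 0.17586424 0.2164235 ]
[ 0.41778474 -0.26632033  0.02      ]
[180, 0, 0] [-13.7247087   19.18969182  56.38314457 100.88046338 -17.03957662
  69.08519718 -42.62396539] [-33.50973057  21.79110871  42.17229974  85.12874634 -14.72133756
  78.73880885 -80.50418142]
[180, 0, 90] [-21.07978583  24.37897934  69.07515604 101.05602407 -24.00725212
  71.37627735  54.24307348] [-32.58165891  21.51410691  40.75093648  85.09557744 -14.13394246
  78.62300698   8.97941358]
[180, 0, 180] [-23.40146417  27.45551244  74.34484992 101.1045246  -27.66708904
  72.96277669 147.80468058] [-24.28183689  19.72265255  28.62610383  84.7847905   -9.51724755
  77.91127587  94.92268799]
[180, 0, -90] [ -18.84745568   22.32210618   64.80689608  101.00602982  -21.39549415
   70.40876417 -128.31752633] [ 37.04405618  30.10361095 -61.68033252  82.34570457  26.4093218
  83.07399086 155.53599549]
[1.79994651e+02 1.46860310e-03 1.56068191e+02]
```

```bash
python3 - <<'E'
from h import *
import json
def look(p,y,n):
    robot.move_to(p,[180,0,y]); robot.pause(.2)
    K,C=cam("wrist"); im=vision.grab_frame("wrist"); cv2.imwrite(f"pics/{n}.png",im[:,:,::-1]); np.savez(n,K=K,C=C)
    print(n,robot.current_tool_pos(),robot.current_joint_positions().round(1) if hasattr(robot.current_joint_positions(),'round') else robot.current_joint_positions())
robot.move_j([0,17.8,.8,86.6,-.25,75.6,0])
look([.55,.015,.27],90,"wstage")
print([(round(d['p'],2),np.round(d['rect'])) for d in recognise("stage","wrist")])
look([.418,-.266,.2],90,"wspec")
print([(round(d['p'],2),np.round(d['rect'])) for d in recognise("specimen_mid","wrist")])
print(robot.current_time_s())
a=cv2.imread("pics/wstage.png");b=cv2.imread("pics/wspec.png")
cv2.imwrite("pics/w2.png",cv2.resize(np.vstack([a,b]),(480,600)))
E
```

```text
wstage [0.54970794 0.01414356 0.2694555 ] [-3.  17.3 -0.3 84.3  0.1 78.4 -3.4]
[(0.87, array([336., 133., 195., 265.]))]
wspec [ 0.41896787 -0.2650105   0.20017305] [22.2 13.4  9.8 99.7 -2.5 67.2 32.8]
[(0.88, array([400., 114.,  58.,  59.])), (0.77, array([322., 189.,  47.,  66.])), (0.61, array([306.,  80.,  44.,  55.]))]
5.0083
```

View pics/wstage.png

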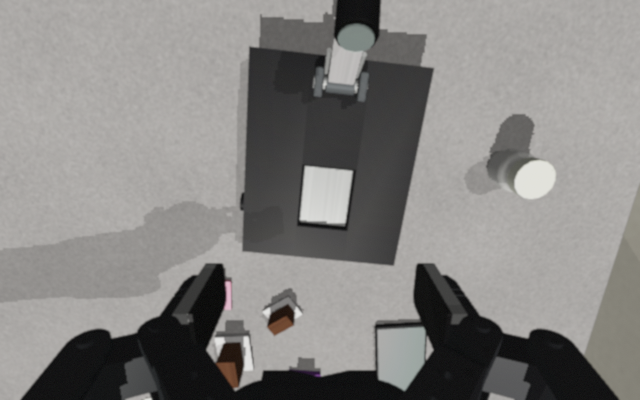

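View pics/wspec.png

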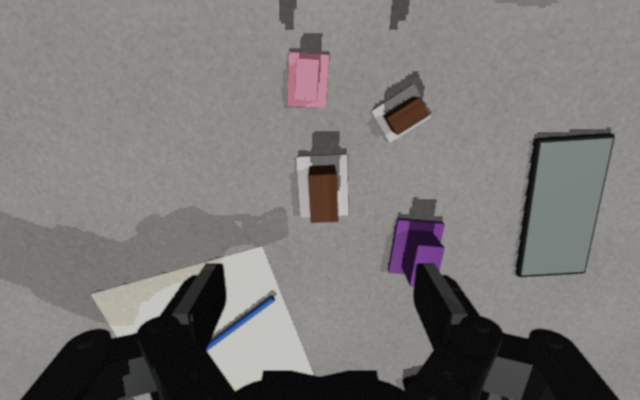

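The wrist view confirms the larger wood sample at (322,189), with the carrier plate's corners around (297,156)-(349,217). The pocket is at (326,197) in the stage view. Next I'll fit the known outlines to the image edges.

```bash
cat > fit.py <<'E'
from h import *
from scipy.optimize import minimize
from scipy.ndimage import map_coordinates
def rect(x,y,a,w,h,z,n=60):
    t=np.linspace(-.5,.5,n); o=np.ones(n)/2
    p=np.r_[np.c_[t*w,o*h],np.c_[t*w,-o*h],np.c_[o*w,t*h],np.c_[-o*w,t*h]]
    c,s=np.cos(a),np.sin(a); return np.c_[p@np.array([[c,s],[-s,c]])+[x,y],np.full(len(p),z)]
def fit(im,K,C,x0,parts):
    """parts: list of (dx,dy offset none, w,h,z)"""
    L=cv2.cvtColor(im,cv2.COLOR_BGR2LAB).astype(np.float32)
    x=np.array(x0,float)
    for s in (2.5,1.0):
        B=cv2.GaussianBlur(L,(0,0),s)
        g=sum(np.hypot(cv2.Sobel(B[:,:,i],5,1,0),cv2.Sobel(B[:,:,i],5,0,1)) for i in range(3)); g=np.minimum(g,np.percentile(g,98))
        def cost(v):
            P=np.vstack([rect(v[0]/1e3,v[1]/1e3,v[2]/50,*p) for p in parts]); q=proj(P,K,C)
            return -map_coordinates(g,[q[:,1],q[:,0]],order=1).mean()
        v0=x*[1e3,1e3,50]; r=minimize(cost,v0,method="Nelder-Mead",options=dict(initial_simplex=np.vstack([v0]+[v0+4*e for e in np.eye(3)])))
        x=r.x/[1e3,1e3,50]
    return x,-r.fun
E
python3 - <<'E'
from fit import *
def q0(uv,z,K,C):
    P=ray2plane(uv,z,K,C)[:,:2]; d=P[1]-P[0]; return P,[*P.mean(0),np.arctan2(d[1],d[0])]
out=[]
im=cv2.imread("pics/wstage.png");d=np.load("wstage.npz");K,C=d["K"],d["C"]
P,x=q0([[250,47],[433,69],[394,265],[243,250]],.05,K,C);print(np.linalg.norm(np.diff(P,axis=0),axis=1).round(4),x)
st,f=fit(im,K,C,x,[(.18,.22,.05)]);print("stage",st,f)
P,x=q0([[302,165],[355,169],[347,230],[298,225]],.05,K,C);print(np.linalg.norm(np.diff(P,axis=0),axis=1).round(4),x)
x[2]=st[2]
big=cv2.resize(im,None,fx=4,fy=4,interpolation=cv2.INTER_CUBIC)
def draw(b,P,c):
    for u,v in proj(P,K,C)*4+1.5: cv2.circle(b,(int(u),int(v)),0,c,-1)
draw(big,rect(*st,.18,.22,.05,300),(0,255,0))
for w,h,z,c in ((.058,.072,.05,(0,0,255)),(.054,.068,.048,(255,0,255)),(.054,.068,.043,(255,0,0))):
    r,f=fit(im,K,C,x,[(w,h,z)]); a=st[2]; o=r[:2]-st[:2]; print("pocket",w,r,f,"in stage",np.array([[np.cos(a),np.sin(a)],[-np.sin(a),np.cos(a)]])@o)
    draw(big,rect(*r,w,h,z,200),c)
A=big[600:960,960:1440+60]
im=cv2.imread("pics/wspec.png");d=np.load("wspec.npz");K,C=d["K"],d["C"]
P,x=q0([[297,156],[347,154],[349,215],[300,218]],.008,K,C);print(np.linalg.norm(np.diff(P,axis=0),axis=1).round(4),x)
big=cv2.resize(im,None,fx=4,fy=4,interpolation=cv2.INTER_CUBIC)
for p,c in (([(.05,.064,.008)],(0,0,255)),([(.026,.046,.046)],(255,0,0)),([(.05,.064,.008),(.026,.046,.046)],(0,255,0))):
    r,f=fit(im,K,C,x,p);print("spec",r,f)
    for q in p: draw(big,rect(*r,*q,200),c)
B=big[560:920,1120:1460]
cv2.imwrite("pics/fit.png",cv2.resize(np.hstack([A,B]),(800,327)))
E
```

```text
[0.1783 0.2179 0.1788] [np.float64(0.5601656237921377), np.float64(0.015048848129434848), np.float64(-0.11103712097509896)]
stage [ 0.55950286  0.01525872 -0.10764539] 174.60914611816406
[0.057  0.0717 0.0562] [np.float64(0.5559180266479635), np.float64(-0.019494477394944417), np.float64(-0.07750076340630477)]
pocket 0.058 [ 0.55709918 -0.01997337 -0.11355071] 147.65711975097656 in stage [ 0.00139549 -0.03528641]
pocket 0.054 [ 0.55558896 -0.01803965 -0.106882  ] 202.25254821777344 in stage [-0.00031374 -0.03352613]
pocket 0.054 [ 0.5556037  -0.01970058 -0.10869988] 210.9228515625 in stage [-0.00012065 -0.03517587]
[0.0488 0.0639 0.0509] [np.float64(0.42308747949942815), np.float64(-0.2770262608323314), np.float64(0.043260168378464914)]
spec [ 0.42230196 -0.27722555  0.05200528] 101.9162826538086
spec [ 0.422504   -0.27667417  0.04549879] 192.19174194335938
spec [ 0.42237131 -0.27682628  0.05041461] 146.36672973632812
```

View pics/fit.png

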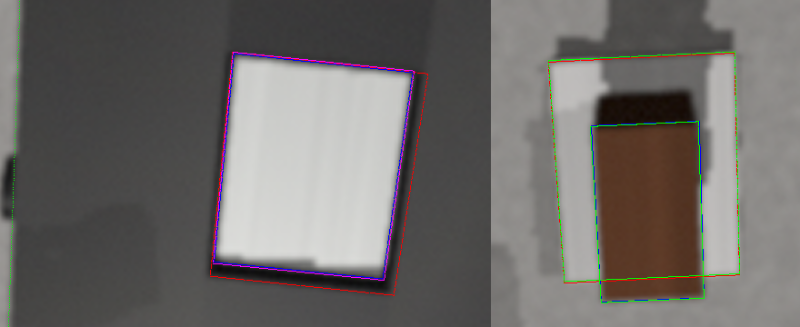

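Both fits agree with the given sizes: the pocket sits at stage (0,-35) mm, and the plate and block centres agree to 0.6 mm. Now I'll grasp the sample and place it.

```bash
python3 - <<'E'
from h import *
O=[180,0,92.8]; x,y=.4224,-.2768
robot.move_to([x,y,.10],O); print(robot.current_tool_pos(),robot.current_joint_positions())
print(robot.line_to([x,y,.030],O,velocity=.06,f_stop=8),robot.current_tool_pos())
fingers.gripper_to(0.0,40); print("gap",robot.current_finger_gap()*85,robot.current_gripper_force(),robot.current_tool_pos())
robot.line_to([x,y,.15],O,velocity=.15); robot.pause(.2)
print("gap",robot.current_finger_gap()*85,robot.current_contact_force(),robot.current_tool_pos())
robot.move_to([.5556,-.0197,.15],[180,0,83.8])
robot.line_to([.5556,-.0197,.095],velocity=.1); robot.pause(.3)
p=np.array(robot.current_tool_pos());print(p,robot.current_eef_rot(),robot.current_contact_force())
K,C=cam("wrist");cv2.imwrite("pics/hold.png",vision.grab_frame("wrist")[:,:,::-1]);np.savez("hold",K=K,C=C)
print(robot.current_time_s())
E
```

```text
[ 0.4225763  -0.27673192  0.10018883] [ 23.91769817  20.58100195   9.24265502 105.57518922  -3.99242886
  54.18571081  37.70938635]
False [ 0.42279207 -0.27704356  0.03042768]
gap 25.307637108098962 40.096476674079895 [ 0.4226628  -0.27694795  0.03019633]
gap 25.47491195868553 [-0.56086532 -0.68852805  0.17279528] [ 0.42175341 -0.27640238  0.14890938]
[ 0.5560489  -0.01968196  0.09562462] [ 1.79927747e+02 -7.28433859e-03  8.38033688e+01] [-0.4576281  -0.84171342 -1.19757879]
10.7
```

View pics/hold.png

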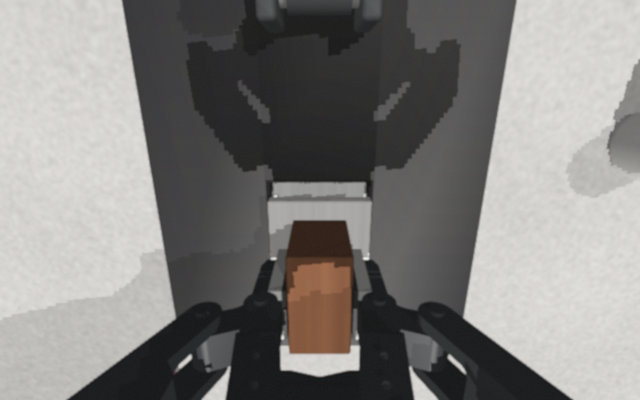

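```bash
python3 - <<'E'
from h import *
d=np.load("hold.npz");K,C=d["K"],d["C"]
st=np.array([.5595,.0153]);a=-.1076;Rm=np.array([[np.cos(a),np.sin(a)],[-np.sin(a),np.cos(a)]])
print("plate +y corners in stage",[(Rm@(P[:2]-st)).round(4) for P in ray2plane([[268,198],[372,198]],.0734,K,C)])
print("pocket edge",[(Rm@(P[:2]-st)).round(4) for P in ray2plane([[267,181],[373,181]],.05,K,C)])
robot.line_to([.5556,-.0197,.082],velocity=.06)
print(robot.line_to([.5556,-.0197,.0715],velocity=.02,f_stop=6))
print(robot.current_tool_pos(),robot.current_contact_force())
E
```

```text
plate +y corners in stage [array([-0.0242, -0.0021]), array([ 0.0251, -0.0021])]
pocket edge [array([-0.0281, -0.0003]), array([ 0.0291, -0.0003])]
True
[ 0.55589586 -0.01968461  0.07322459] [ 0.88052717 -0.10444806  2.98054137]
```

The sample is seated: the TCP has come down by exactly the 43 mm floor height. I'll release, retreat and verify.

```bash
python3 - <<'E'
from fit import *
fingers.gripper_to(0.75); robot.line_to([.5559,-.0197,.20],velocity=.15)
robot.move_to([.55,.0142,.27],[180,0,90]); robot.pause(.2)
K,C=cam("wrist");im=vision.grab_frame("wrist")[:,:,::-1].copy();cv2.imwrite("pics/seated.png",im);np.savez("seated",K=K,C=C)
st,f=fit(im,K,C,[.5595,.0153,-.108],[(.18,.22,.05)]);a=st[2];Rm=np.array([[np.cos(a),np.sin(a)],[-np.sin(a),np.cos(a)]])
for p in ([(.026,.046,.089)],[(.05,.064,.051)]):
    r,f=fit(im,K,C,[.5556,-.0197,-.108],p);print(st,r,f,Rm@(r[:2]-st[:2]),r[2]-a)
print(robot.current_contact_force(),robot.current_time_s())
# lamp push IK check
h=st[:2]+Rm.T@[0,.085];print("hinge",h)
import math
q=robot.current_joint_positions()
for off in (0,180):
  for t in (.65,.55,.3,0,-.3,-.6):
    # tool z = -(bar dir); bar dir in stage = (0,sin t,cos t)
    zt=-np.r_[Rm.T@[0,math.sin(t)],math.cos(t)]; yt=np.r_[Rm.T@[1,0],0]*(1 if off==0 else -1); xt=np.cross(yt,zt)
    M=np.c_[xt,yt,zt]; n=np.r_[Rm.T@[0,math.cos(t)],-math.sin(t)]
    p=np.r_[h,.068]-zt*.097+n*.019
    e=R.from_matrix(M).as_euler("xyz",degrees=True); s=robot.inverse_kinematics(list(p),list(e)); print(off,t,p.round(3),e.round(1),None if s is None else np.round(s,0))
E
```

```text
[ 0.55953577  0.01521821 -0.10681463] [ 0.55536954 -0.01972715 -0.09709087] 172.3585662841797 [-0.00041691 -0.03519037] 0.00972376135858638
[ 0.55953577  0.01521821 -0.10681463] [ 0.5552825  -0.01908849 -0.1024188 ] 181.76011657714844 [-0.00057154 -0.03456463] 0.004395830957505495
[-0.39883349 -0.43045091  0.43406656] 13.65
hinge [0.56859776 0.09973377]
0 0.65 [0.576 0.173 0.134] [180.   37.2  83.9] [-35.  44.   2.  71.  26.  90. -45.]
0 0.55 [0.576 0.166 0.141] [-180.    31.5   83.9] [-33.  41.   2.  74.  24.  86. -43.]
0 0.3 [0.574 0.146 0.155] [-180.    17.2   83.9] [-25.  32.   0.  81.  15.  76. -35.]
0 0 [0.571 0.119 0.165] [180.    0.   83.9] [-13.  25.  -0.  89.   0.  67. -20.]
0 -0.3 [0.567 0.089 0.166] [180.  -17.2  83.9] [  1.  23.  -2.  94. -19.  63.   2.]
0 -0.6 [0.564 0.061 0.159] [180.  -34.4  83.9] [ 14.  26.  -3.  97. -37.  66.  24.]
180 0.65 [0.576 0.173 0.134] [-180.   -37.2  -96.1] [-19.  48. -28.  70.  43.  99. 124.]
180 0.55 [0.576 0.166 0.141] [-180.   -31.5  -96.1] [-16.  44. -29.  73.  40.  94. 126.]
180 0.3 [0.574 0.146 0.155] [-180.   -17.2  -96.1] [ -6.  35. -30.  80.  30.  81. 133.]
180 0 [0.571 0.119 0.165] [-180.     0.   -96.1] [  7.  28. -29.  88.  14.  68. 149.]
180 -0.3 [0.567 0.089 0.166] [-180.    17.2  -96.1] [ 18.  25. -25.  93.  -8.  61. 173.]
180 -0.6 [0.564 0.061 0.159] [-180.    34.4  -96.1] [ -30.   41.   64.   98.  -66.   91. -135.]
```

View pics/seated.png

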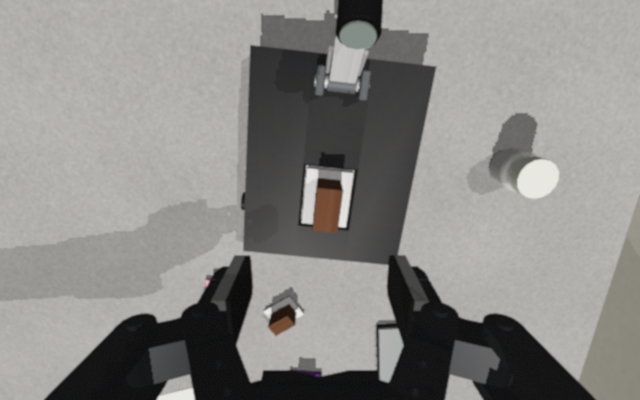

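The sample is down in the pocket, centred within 0.6 mm and level. Next is the lamp: closed fingers laid flat on the bar's back, rotating about the hinge so nothing drags.

```bash
cat > lamp.py <<'E'
from h import *
import math
a=-.1073; H=np.array([.5686,.0997,.068]); ey=np.array([-math.sin(a),math.cos(a),0]); ex=np.array([math.cos(a),math.sin(a),0]); ez=np.array([0,0,1.])
def pose(t,off,r=.107):
    b=ey*math.sin(t)+ez*math.cos(t); n=ey*math.cos(t)-ez*math.sin(t)
    return list(H+b*r+n*off),list(R.from_matrix(np.c_[np.cross(ex,-b),ex,-b]).as_euler("xyz",degrees=True)),n
def F(): return np.array(robot.current_contact_force())
E
python3 - <<'E'
from lamp import *
fingers.gripper_to(0.0)
robot.move_to([.58,.26,.30],[180,0,83.9])
p,e,n=pose(.55,.055); robot.move_to(p,e); robot.pause(.3); F0=F(); np.save("F0",F0)
p,e,n=pose(.55,.008); hit=robot.line_to(p,e,velocity=.02,f_stop=2.5)
off=(np.array(robot.current_tool_pos())-H)@n
print(hit,"offset",off,"F0",F0,"F",F()-F0,robot.current_time_s())
np.save("off",off)
K,C=cam("wrist");cv2.imwrite("pics/contact.png",vision.grab_frame("wrist")[:,:,::-1])
E
```

```text
True offset 0.01765298754573899 F0 [0.15836778 0.35334429 0.3742481 ] F [0.78458992 0.51701538 0.30652869] 18.025
```

```bash
python3 - <<'E'
from lamp import *
F0=np.load("F0.npy"); off=.0170; t=.55; snapped=False; peak=0; log=[]
while t>-.68:
    t-=.03 if not snapped else .015
    p,e,n=pose(t,off)
    f=np.linalg.norm(F()-F0)
    hit=robot.line_to(p,e,velocity=.03 if not snapped else .015,f_stop=max(3,15-f) if not snapped else max(3,9-f))
    d=F()-F0; fn=d@n; f=np.linalg.norm(d); log.append((round(t,3),round(fn,1),round(f,1),hit)); peak=max(peak,fn)
    if f>17: break
    if not snapped and peak>3 and fn<1.2: snapped=True; print("snap at",t)
    elif snapped and (hit or fn>6): break
print(*log,sep="\n"); robot.pause(.2); print((F()-F0)@n,F()-F0,(np.array(robot.current_tool_pos())-H)@n,robot.current_time_s(),t)
K,C=cam("wrist");cv2.imwrite("pics/push.png",vision.grab_frame("wrist")[:,:,::-1])
E
```

```text
snap at 0.009999999999999815
(0.52, np.float64(5.5), np.float64(6.5), False)
(0.49, np.float64(4.2), np.float64(5.0), False)
(0.46, np.float64(5.3), np.float64(6.0), False)
(0.43, np.float64(4.5), np.float64(5.4), False)
(0.4, np.float64(4.3), np.float64(4.9), False)
(0.37, np.float64(3.7), np.float64(4.4), False)
(0.34, np.float64(2.8), np.float64(3.1), False)
(0.31, np.float64(3.5), np.float64(3.9), False)
(0.28, np.float64(3.5), np.float64(4.1), False)
(0.25, np.float64(3.1), np.float64(3.4), False)
(0.22, np.float64(2.5), np.float64(3.1), False)
(0.19, np.float64(2.2), np.float64(2.3), False)
(0.16, np.float64(3.0), np.float64(3.2), False)
(0.13, np.float64(2.0), np.float64(2.0), False)
(0.1, np.float64(1.3), np.float64(2.3), False)
(0.07, np.float64(1.8), np.float64(2.2), False)
(0.04, np.float64(2.0), np.float64(2.2), False)
(0.01, np.float64(-0.1), np.float64(1.3), False)
(-0.005, np.float64(0.6), np.float64(0.6), False)
(-0.02, np.float64(-0.1), np.float64(0.3), False)
(-0.035, np.float64(-0.0), np.float64(0.9), False)
(-0.05, np.float64(-0.1), np.float64(0.7), False)
(-0.065
[... 850 characters left out ...]
32, np.float64(-0.1), np.float64(0.8), False)
(-0.335, np.float64(-1.0), np.float64(1.2), False)
(-0.35, np.float64(-0.2), np.float64(0.6), False)
(-0.365, np.float64(-0.7), np.float64(1.0), False)
(-0.38, np.float64(-0.2), np.float64(0.4), False)
(-0.395, np.float64(-0.3), np.float64(0.7), False)
(-0.41, np.float64(0.1), np.float64(0.2), False)
(-0.425, np.float64(-0.6), np.float64(0.6), False)
(-0.44, np.float64(0.9), np.float64(1.4), False)
(-0.455, np.float64(2.0), np.float64(2.0), False)
(-0.47, np.float64(5.3), np.float64(5.3), False)
(-0.485, np.float64(6.8), np.float64(6.9), False)
7.8182570855883124 [-0.04359866  7.02282348  3.52890074] 0.02031191850276641 31.475 -0.4850000000000005
```

Firm contact came at about -0.46 rad, which is inside the stop range and shows a stiff rise. I'll press to about 10 N, hold, then back off and check.

```bash
python3 - <<'E'
from lamp import *
F0=np.load("F0.npy"); t=-.485
for k in range(4):
    p,e,n=pose(t,.0170)
    if (F()-F0)@n>9: break
    t-=.006; p,e,n=pose(t,.0170); robot.line_to(p,e,velocity=.01,f_stop=5); robot.pause(.15)
    print(t,(F()-F0)@n,np.linalg.norm(F()-F0))
robot.pause(.4); print("held",F()-F0)
p,e,n=pose(t,.06); robot.line_to(p,e,velocity=.05); robot.pause(.2); print("free",F()-F0)
robot.line_to([p[0],p[1]+.02,p[2]+.12],velocity=.15)
robot.move_to([.50,.20,.33],[180,0,90]); robot.pause(.3)
for c in ("top","scene"): cv2.imwrite(f"pics/{c}1.png",vision.grab_frame(c)[:,:,::-1]); print(c,[(round(d['p'],2),np.round(d['rect']).tolist()) for d in recognise("lamp_end",c)])
a,b=cv2.imread("pics/top1.png")[90:310,160:480],cv2.imread("pics/scene1.png")[110:330,160:480]
cv2.imwrite("pics/end.png",cv2.resize(np.hstack([a,b]),(800,275)))
print(robot.current_time_s(),F())
E
```

```text
-0.491 7.121600573012228 7.141912001320232
-0.497 8.276586305337698 8.347057099882349
-0.503 8.333816112215985 8.34045520514772
-0.509 9.641708645660561 9.642262187515511
held [0.55831521 8.48514325 5.26784407]
free [-0.33233192 -0.79600808 -1.10902926]
top [(0.89, [280.0, 213.0, 36.0, 14.0])]
scene [(0.8, [358.0, 180.0, 44.0, 38.0])]
36.7583 [-0.07790178  0.34133789 -0.0759215 ]
```

View pics/end.png

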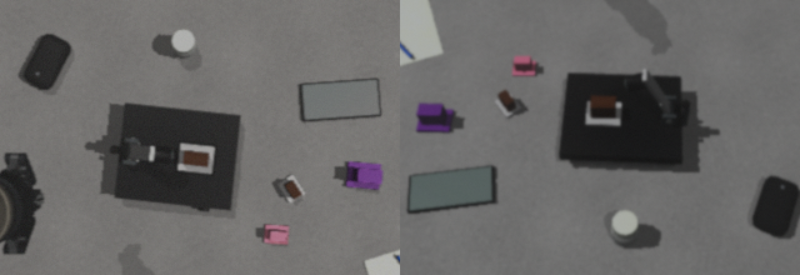

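The lamp arm now leans over the stage towards -y, with its head at about (155,154) in the left half. The sample is still in the pocket, the bystanders haven't moved, and the robot is clear of everything.

```bash
python3 -c "
from station import workorder
print(workorder.close_job())"
```

```text
the job is handed in; nothing more can be done
None
```

The job is handed in: the larger wood sample is fully down in the pocket, the lamp arm is across at its far stop (pressed to about 10 N, then let go), and the phone, mouse and jar look unmoved; no verdict came back.

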